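Sweep the loose jar lids into the lid tray and shut its flap

TASK

Sweep the three small round steel jar lids across the counter with your closed fingers until all three lie fully inside the low three-sided steel tray, then push the tray's hinged flap fully shut so that they stay in, and draw clear. Only push: do not pick up or lift any lid, and do not shut the flap before all three lids are in. Leave the cups, the sugar jar, the pan, and the tongs on their trivet where they are.

Things in the scene. Friction and masses are not known exactly. Their poses are not given: they have to be found in the camera images.
- tray: low fixed steel tray without a front wall; inside x -80 to 80 mm, y -80 (back wall) to +80 mm (open mouth); walls 3 mm thick, 35 mm high; floor level with the counter, no step at the mouth. Origin at the centre of its floor; +y points out through the mouth, z up. A hinge post 10 mm thick, 40 mm high stands at its x = +82, y = +84 mm
- flap (a joint): upright steel flap of the mouth, 160 mm long, 3 mm thick, 4 to 38 mm above the counter; vertical hinge at tray x = +82, y = +84 mm. In rad: 0 = shut, across the mouth towards tray -x (it stops there); grows as its free end swings out towards tray +y; 1.57 points straight out; starts open at 1.65 to 2.0. Stays where left; about 0.05 N m turns it
- flap_hinge (a point): point on the flap's hinge axis, 21 mm above the counter
- flap_end (a point): middle of the flap's free upright edge, 160 mm from the hinge axis, 21 mm above the counter
- lid1_mid (a point): one of three alike loose round steel jar lids, solid flat disc 42 mm in diameter, 14 mm high, about 30 g, lying flat on the counter in front of the tray's mouth; its point is the centre of the lid, half-way up (7 mm above the counter)
- lid2_mid (a point): one of three alike loose round steel jar lids, solid flat disc 42 mm in diameter, 14 mm high, about 30 g, lying flat on the counter in front of the tray's mouth; its point is the centre of the lid, half-way up (7 mm above the counter)
- lid3_mid (a point): one of three alike loose round steel jar lids, solid flat disc 42 mm in diameter, 14 mm high, about 30 g, lying flat on the counter in front of the tray's mouth; its point is the centre of the lid, half-way up (7 mm above the counter)
- cup1: short open steel cup, 60 mm across the mouth, 55 mm tall, standing loose on the counter; origin at the centre of its underside; bystander
- cup2: short open steel cup, 60 mm across the mouth, 55 mm tall, standing loose on the counter; origin at the centre of its underside; bystander
- cup3: short open steel cup, 60 mm across the mouth, 55 mm tall, standing loose on the counter; origin at the centre of its underside; bystander
- jar: green ceramic sugar jar with a knobbed lid, one solid piece, 110 mm across, 138 mm tall; origin at the centre of its underside; bystander
- pan: dented round aluminium pan, 196 mm across, 55 mm high, with a flat handle reaching 235 mm from its centre along its own -x; origin at the centre of its underside; bystander
- trivet: slatted wooden trivet, 150 mm square, 20 mm high; origin at the centre of its underside; bystander
- tongs: stainless tongs lying on the trivet, 190 mm long along their own x, 56 mm wide, 8 mm thick; origin under their middle; bystander

How it is judged:
By the outcome, as a careful person would: the job done as asked, in the order asked, and still so for the second after the job is handed in, with the robot touching nothing.
It also fails if it takes over 72 s, if anything falls off the work surface, if the arm or the gripper's body presses on something with over 40 N, if the wrist force passes 120 N, or if a joint passes its speed limit or range.

ROBOT

A 6-joint arm with a two-finger parallel gripper is mounted at the origin on the work surface. World frame = base frame: x ahead of the robot, y to its left, z up, the work surface at z = 0. Lengths are in m, angles in degrees, forces in N, time in s.
With the tool pointing down it reaches from about 0.3 to 0.75 m from the base axis. Payload 8.5 kg.
Tool frame: the origin (TCP) lies on the mounting face of the last link; the fingertips stand tip_extent ahead of it and the grasp point (between the pads) lies 155 mm ahead of it (tip_extent is the distance from the TCP to the fingertips, in m); z points along the fingers, y is the line along which they close (so a half turn about z gives the same grasp; the last joint's range is limited). The gripper opens to 85 mm and grips with 20 to 120 N. Pads are 22 mm wide; open, the fingers measure 114 mm over their backs; the gripper's body (76 mm by 85 mm) begins 54 mm behind the grasp point. The pads swing forward as they close: fully open they stand 13 mm farther back than shut.
Start: joints at [51.033, 21.807, 74.336, -0, 83.858, -12.336], TCP at [0.247, 0.492, 0.405] pointing down, gripper open.
Joint ranges: [-178.18, 178.18], [-50.72, 133.34], [12.68, 142.11], [-81.47, 261.47], [9.98, 163.14], [-165.26, 165.26]. Speed limits (degrees/s): [136.94, 136.94, 180, 180, 180, 180].

INTERFACE

Orientations are given as a 3x3 rotation matrix whose columns are the frame's x, y, z axes.
In Python, from rig import observe, get_image, camera_params, close_job, tip_extent gives the robot as it stands.
- The arm moves only by the shell command python3 -m creep 'ROWS' [FORCE]. ROWS is JSON, a list of rows, each an object with "jaw": the gripper's target within -1 to 1 (shut at 1, half-way at 0, fully open at -1); "travel": the shift along the world's x, y, z in mm, a list of three; "roll": the turn about the world's z in rad. A call has 1 to 12 rows; each row is the pose to reach, as a shift and turn from the pose commanded when the call began; what a row does not reach only later rows make up. A row lasts 1/10 s, in which the tool goes at most 50 mm and 8.59 degrees, less where a joint would pass 70% of its speed; a pose out of reach is approached as far as the arm can. A call with a gripper value outside its range is refused whole. The fingers move at their own pace and stop on an object; FORCE is the grip in N (left out, the last holds). Time passes only in rows, so rows that repeat a pose let the fingers close. It gives the time, the measured TCP pose, the force, the opening and the grip force at its end, in the units of the state.
- observe(): the state, without advancing time (a new reading comes with each control period).
- get_image(name): name is "scene" or "top"; returns (picture, depth): 480x640x3 uint8, red, green, blue; 480x640 float32, m along the optical axis (not along the pixel's ray), 0 where there is no reading.
- camera_params(name): a dict with "mtx" (3x3 intrinsics, pixels), "dist_coeffs" ([k1, k2, p1, p2, k3] as OpenCV has them; the pictures are not rectified), "extrinsics" (4x4, takes a point from camera to world coordinates). Camera axes: x right, y down, z forward; pixel columns grow to the right and rows downward; lengths in m; the calibration is good to about 2 mm. A picture is of the moment at which its call begins. camera_params takes no time and is no camera call.
- close_job(): hands the job in; it is judged then, once.
The state is a dict: "time_s": time; "q": joint angles; "qvel": joint speeds; "joint_efforts": joint torques, N m; "position": TCP position; "tool_rot": TCP orientation; "ft_force": force on the tool from outside, world axes, zero at the start; "wrist_torque": the same for the moment, N m; "grip_width": finger opening in m; "gripper_force": force on a finger pad.
Only numpy, scipy, OpenCV 4.12 (cv2) and the standard library are available. Lean on these libraries where they do the work, as an engineer would, in place of code of your own. Each camera call takes 0.05 s, during which the arm holds its last target. There are 200 camera calls.

## Working session

There is one attempt and no reset: what is moved stays moved. The work goes in short steps, Python scripts to look and compute and a shell command to move; the robot and the scene stay as the last step left them, time stands still between calls to the robot, and variables do not carry over. Pictures are saved under pics/ and viewed, at most 10 in all, crops included, and the job is handed in when it is done.

```bash
mkdir -p pics; cat > h.py <<'E'
import numpy as np, cv2
from rig import *
def snap(name,fn=None):
    im,d=get_image(name)
    if fn: cv2.imwrite('pics/'+fn,im[:,:,::-1])
    return im,d
def onplane(name,px,z):
    c=camera_params(name);K=np.array(c['mtx']);D=np.array(c['dist_coeffs']);E=np.array(c['extrinsics'])
    u=cv2.undistortPoints(np.array(px,float).reshape(-1,1,2),K,D).reshape(-1,2)
    r=np.c_[u,np.ones(len(u))]@E[:3,:3].T; o=E[:3,3]
    return o+r*((z-o[2])/r[:,2])[:,None]
E
python3 - <<'E'
from h import *
snap('top','top0.png');snap('scene','scene0.png')
print(tip_extent, observe())
for n in('top','scene'):print(np.round(np.array(camera_params(n)['extrinsics']),3))
E
```

```text
0.1734 {'time_s': 0.1, 'q': array([ 5.10327139e+01,  2.18382294e+01,  7.43793063e+01, -1.71292833e-03,
        8.38589950e+01, -1.23373765e+01]), 'qvel': array([-0.05605995, -0.16205187, -0.19470532,  0.05924083,  0.06697884,
        0.07015388]), 'joint_efforts': array([ 4.08369291e-03, -4.49215543e+01, -2.31653935e+01, -1.50892838e-04,
        3.68758294e-03, -3.79135827e-05]), 'position': array([0.24651739, 0.49161641, 0.40416957]), 'tool_rot': array([[-8.93921713e-01,  4.48222382e-01, -8.16886789e-04],
       [ 4.48223053e-01,  8.93921125e-01, -1.05721601e-03],
       [ 2.56364478e-04, -1.31121584e-03, -9.99999107e-01]]), 'ft_force': array([-0.77940541,  0.77820422,  0.74229476]), 'wrist_torque': array([-0.04195906,  0.00129133, -0.01221883]), 'gripper_force': 0.0, 'grip_width': 0.08517365001657014}
[[ 0.006 -0.992  0.124  0.377]
 [-1.    -0.004  0.017 -0.007]
 [-0.017 -0.124 -0.992  1.316]
 [ 0.     0.     0.     1.   ]]
[[ 0.218  0.819 -0.531  1.2  ]
 [ 0.976 -0.188  0.111 -0.133]
 [-0.009 -0.543 -0.84   1.078]
 [ 0.     0.     0.     1.   ]]
```

View pics/top0.png

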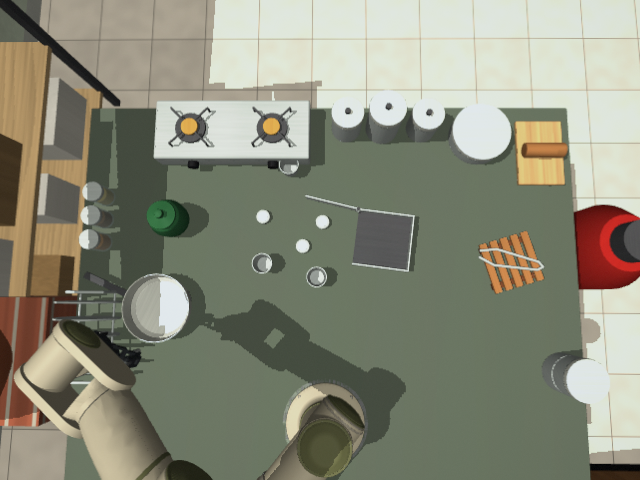

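View pics/scene0.png

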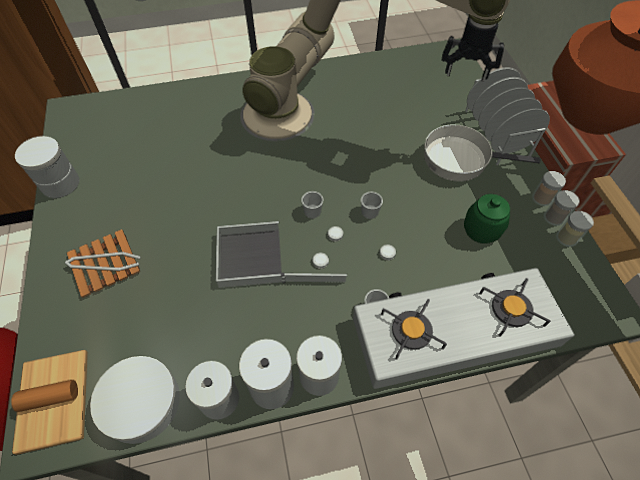

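The top view shows the tray at about (384,240) with its mouth facing left (world +y). The flap runs from its hinge at (358,209) to (306,196). Lids are at (263,216), (322,222) and (303,246); cups are at (262,263), (316,277) and (289,166). The scene view agrees.

```bash
cat >> h.py <<'E'
def lids(im,x0=250,x1=420,y0=185,y1=285):
    g=im.min(2).copy(); m=np.zeros_like(g); m[y0:y1,x0:x1]=(g[y0:y1,x0:x1]>190)*255
    n,_,s,c=cv2.connectedComponentsWithStats(m)
    return [(s[i,4],s[i,2:4].tolist(),np.round(c[i],1).tolist(),np.round(onplane('top',[c[i]],.014)[0,:2]*1000,1).tolist()) for i in range(1,n) if s[i,4]>25]
E
python3 - <<'E'
from h import *
im,d=snap('top')
for l in lids(im):print(l)
c=cv2.resize(im[150:300,240:440],None,fx=4,fy=4,interpolation=cv2.INTER_CUBIC)
cv2.imwrite('pics/c1.png',c[:,:,::-1])
E
```

```text
(np.int32(127), [12, 13], [262.5, 216.0], [598.8, 191.3])
(np.int32(129), [13, 12], [321.9, 221.5], [582.9, 11.7])
(np.int32(65), [10, 55], [410.2, 245.0], [512.9, -252.0])
(np.int32(131), [13, 12], [302.0, 245.5], [509.9, 70.6])
(np.int32(53), [6, 13], [268.3, 263.5], [455.6, 170.7])
(np.int32(48), [6, 11], [320.5, 276.4], [418.1, 14.9])
```

View pics/c1.png

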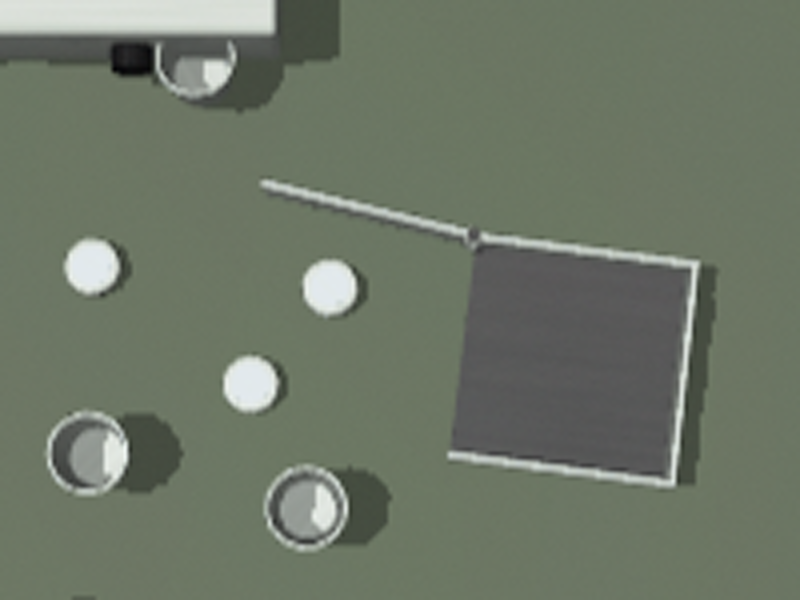

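The crop shows the hinge at crop pixel (474,237), flap end (263,184), tray back corners (697,263) and (674,484), and near mouth corner (448,455). The cup rims are centred at (88,453), (307,507) and about (196,58).

```bash
python3 - <<'E'
from h import *
f=lambda p,z:np.round(onplane('top',np.array(p)/4+[240,150],z)[:,:2]*1000)
print('hinge',f([[474,237]],.04),'end',f([[263,184]],.038),'corners',f([[697,263],[674,484],[448,455]],.035))
print('cups',f([[88,453],[307,507],[196,58]],.055))
# tray frame: corners at (82,-82),(-82,-82),(-82,80); hinge (82,84)
W=np.vstack([f([[697,263],[674,484],[448,455]],.035),f([[474,237]],.04)]);L=np.array([[81.5,-81.5],[-81.5,-81.5],[-81.5,80],[82,84]])
a,b=W-W.mean(0),L-L.mean(0);U,S,V=np.linalg.svd(b.T@a);R=(U@V).T
t=W.mean(0)-R@L.mean(0);print('R',R,'t',t,'res',L@R.T+t-W)
im,d=snap('top')
ld=np.array([[598.8,191.3],[582.9,11.7],[509.9,70.6]])
print('lids tray',np.round((ld-t)@R,0),'cups',np.round((f([[88,453],[307,507],[196,58]],.055)-t)@R),'end',(f([[263,184]],.038)-t)@R)
E
```

```text
hinge [[616. -97.]] end [[656.  60.]] corners [[ 598. -262.]
 [ 435. -242.]
 [ 455.  -77.]]
cups [[454. 183.]
 [416.  25.]
 [747. 110.]]
R [[ 0.99232655  0.12364469]
 [-0.12364469  0.99232655]] t [ 525.84504801 -169.73262605] res [[-1.35737968  1.3157178 ]
 [-0.10660814  1.46980164]
 [-0.13799133 -3.26945974]
 [ 1.60197915  0.4839403 ]]
lids tray [[ 28. 367.]
 [ 34. 187.]
 [-46. 237.]] cups [[-115.  341.]
 [-133.  180.]
 [ 185.  305.]] end [[100.75099667 244.06275355]]
```

```bash
python3 -m creep '[{"jaw":1,"travel":[20,-25,0],"roll":-0.1},{"jaw":1,"travel":[50,-62,0],"roll":-0.22},{"jaw":1,"travel":[80,-100,-10],"roll":-0.34},{"jaw":1,"travel":[110,-138,-20],"roll":-0.46},{"jaw":1,"travel":[140,-176,-35],"roll":-0.58},{"jaw":1,"travel":[170,-214,-50],"roll":-0.7},{"jaw":1,"travel":[200,-252,-70],"roll":-0.82},{"jaw":1,"travel":[230,-290,-90],"roll":-0.94},{"jaw":1,"travel":[260,-328,-105],"roll":-1.06},{"jaw":1,"travel":[290,-366,-120],"roll":-1.15},{"jaw":1,"travel":[320,-404,-135],"roll":-1.2},{"jaw":1,"travel":[342,-428,-145],"roll":-1.23}]' 30
cat >> h.py <<'E'
R=np.array([[.99233,.12364],[-.12364,.99233]]);T=np.array([525.8,-169.7])
def tray(w): return np.round((np.array(w)-T)@R,1)
def world(l): return np.round(R@np.array(l)+T,1)
def st():
    o=observe();print(round(o['time_s'],2),'pos',np.round(o['position']*1000,1),'tray',tray(o['position'][:2]*1000),'yawerr',np.round(np.degrees(np.arctan2(o['tool_rot'][1,1],o['tool_rot'][0,1]))+7.1,2),np.round(o['ft_force'],1),o['grip_width'])
E
python3 -c "
from h import *
st()"
```

```text
time_s: 1.4
position: [0.5896, 0.0613, 0.2587]
tool_rot: [[0.127, 0.992, -0.001], [0.992, -0.127, -0.0], [-0.0, -0.001, -1.0]]
ft_force: [0.3, -0.5, 0.5]
grip_width: 0.0001
gripper_force: 0.0
1.4 pos [589.6  61.3 258.7] tray [ 34.8 237.1] yawerr -0.18 [ 0.3 -0.5  0.5] 9.97673002697541e-05
```

```bash
python3 -m creep '[{"jaw":1,"travel":[0,0,-30],"roll":0},{"jaw":1,"travel":[0,0,-65],"roll":0},{"jaw":1,"travel":[0,0,-80],"roll":0},{"jaw":1,"travel":[0,-4,-80],"roll":0},{"jaw":1,"travel":[-1,-10,-80],"roll":0},{"jaw":1,"travel":[-2,-18,-80],"roll":0},{"jaw":1,"travel":[-3,-26,-80],"roll":0},{"jaw":1,"travel":[-4,-34,-80],"roll":0},{"jaw":1,"travel":[-5,-42,-80],"roll":0},{"jaw":1,"travel":[-6,-50,-80],"roll":0},{"jaw":1,"travel":[-7,-58,-80],"roll":0},{"jaw":1,"travel":[-8,-66,-80],"roll":0}]'
python3 - <<'E'
from h import *
im,d=snap('top','p2.png');st()
for l in lids(im):print(l,tray(l[3]))
c=cv2.resize(im[150:300,240:440],None,fx=3,fy=3,interpolation=cv2.INTER_CUBIC)
cv2.imwrite('pics/c2.png',c[:,:,::-1])
E
```

```text
time_s: 2.6
position: [0.5804, -0.0031, 0.1797]
tool_rot: [[0.124, 0.992, -0.0], [0.992, -0.124, 0.0], [0.0, -0.0, -1.0]]
ft_force: [0.2, 0.0, 0.9]
grip_width: -0.0002
gripper_force: 0.1
2.65 pos [580.4  -4.  179.7] tray [ 33.7 171.2] yawerr -0.05 [ 0.4 -0.4 -0.2] 4.122074234878295e-05
(np.int32(122), [12, 12], [262.5, 216.1], [598.7, 191.4]) [ 27.7 367.3]
(np.int32(39), [5, 38], [411.4, 234.5], [544.5, -256.3]) [ 29.3 -83.6]
(np.int32(28), [6, 7], [268.5, 261.6], [461.2, 170.3]) [-106.1  329.4]
```

View pics/c2.png

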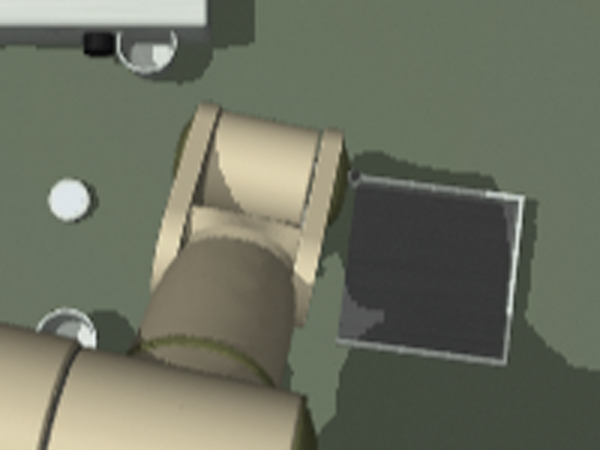

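The arm hides the pushed lid from the top camera, so I'll check with the scene camera.

```bash
cat >> h.py <<'E'
def slids(im,x0=180,x1=440,y0=180,y1=330,th=185):
    g=im.min(2); m=np.zeros_like(g); m[y0:y1,x0:x1]=(g[y0:y1,x0:x1]>th)*255
    n,_,s,c=cv2.connectedComponentsWithStats(m)
    return [(int(s[i,4]),s[i,2:4].tolist(),np.round(c[i],1).tolist(),tray(onplane('scene',[c[i]],.012)[0,:2]*1000).tolist()) for i in range(1,n) if s[i,4]>30]
E
python3 - <<'E'
from h import *
im0=cv2.imread('pics/scene0.png')[:,:,::-1]
print(*slids(im0),sep='\n')
im,d=snap('scene');print()
print(*slids(im),sep='\n')
c=cv2.resize(im[170:320,190:430],None,fx=3,fy=3,interpolation=cv2.INTER_CUBIC)
cv2.imwrite('pics/c3.png',c[:,:,::-1])
E
```

```text
(113, [13, 11], [335.2, 232.2], [-45.3, 236.3])
(119, [14, 11], [387.6, 250.7], [27.9, 367.8])
(127, [14, 11], [320.3, 259.0], [35.4, 186.9])
(136, [37, 24], [425.5, 302.9], [187.8, 433.6])
(35, [13, 9], [387.4, 317.1], [215.8, 333.0])
(59, [28, 10], [374.5, 323.3], [228.7, 299.0])

(108, [12, 11], [335.5, 232.2], [-45.2, 237.1])
(122, [14, 11], [387.5, 250.7], [28.0, 367.5])
(257, [55, 37], [420.7, 306.1], [195.1, 420.0])
(62, [31, 7], [403.3, 298.0], [169.0, 381.7])
(50, [24, 14], [364.6, 308.5], [187.7, 281.3])
(41, [13, 9], [387.2, 316.9], [215.3, 332.6])
(82, [28, 11], [372.8, 323.3], [228.3, 295.0])
```

View pics/c3.png

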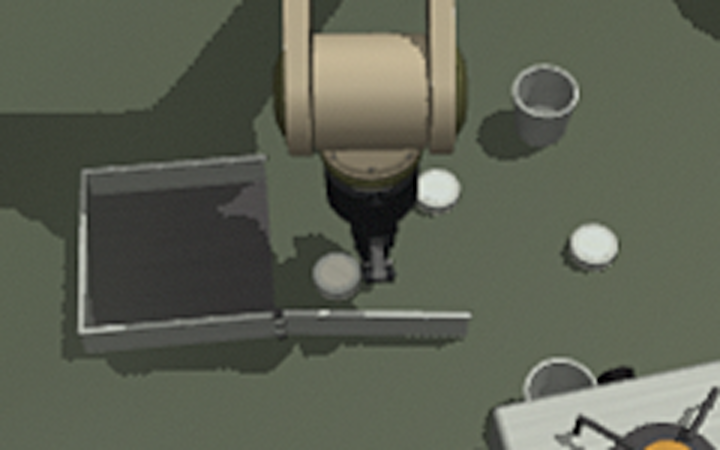

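The scene crop shows the shaded lid B at crop (336,273), just ahead of the fingertips at (378,265) and clear of the flap.

```bash
python3 - <<'E'
from h import *
print(tray(onplane('scene',[[190+336/3,170+273/3]],.014)[0,:2]*1000))
im,d=snap('scene')
for p in[(302,261),(302,268),(290,262),(245,250)]:print(im[p[1],p[0]])
E
```

```text
[ 37.9 138.4]
[150 150 136]
[76 78 75]
[58 62 52]
[53 52 50]
```

```bash
python3 -m creep '[{"jaw":1,"travel":[0.5,4,0],"roll":0},{"jaw":1,"travel":[6,4,0],"roll":0},{"jaw":1,"travel":[6,0,0],"roll":0},{"jaw":1,"travel":[5,-7,0],"roll":0},{"jaw":1,"travel":[4,-17,0],"roll":0},{"jaw":1,"travel":[3,-27,0],"roll":0},{"jaw":1,"travel":[2,-37,0],"roll":0},{"jaw":1,"travel":[0,-46,0],"roll":0},{"jaw":1,"travel":[-1,-56,0],"roll":0},{"jaw":1,"travel":[-2,-66,0],"roll":0},{"jaw":1,"travel":[-3,-76,0],"roll":0},{"jaw":1,"travel":[-5,-86,0],"roll":0}]'
cat >> h.py <<'E'
def flids(im,x0=200,x1=420,y0=215,y1=280):
    "grey discs in the scene view, lit or shaded"
    c=im.astype(int); g=c.min(2); m=np.zeros(g.shape,np.uint8)
    m[y0:y1,x0:x1]=((g>105)&(c.max(2)-g<28))[y0:y1,x0:x1]*255
    n,_,s,cc=cv2.connectedComponentsWithStats(m)
    return [(int(s[i,4]),s[i,2:4].tolist(),np.round(cc[i]).tolist(),tray(onplane('scene',[cc[i]],.014)[0,:2]*1000).tolist()) for i in range(1,n) if 45<s[i,4]<200 and s[i,3]<16 and s[i,2]<18]
E
python3 - <<'E'
from h import *
st();im,d=snap('scene','s4.png')
print(*flids(im),sep='\n')
E
```

```text
time_s: 3.95
position: [0.5755, -0.0892, 0.1797]
tool_rot: [[0.124, 0.992, 0.0], [0.992, -0.124, -0.0], [-0.0, 0.0, -1.0]]
ft_force: [0.2, 0.1, -0.1]
grip_width: 0.0004
gripper_force: 0.1
3.95 pos [575.5 -89.2 179.7] tray [39.3 86. ] yawerr -0.01 [ 0.2  0.1 -0.1] 0.00035594397818491014
(164, [16, 13], [335.0, 232.0], [-43.7, 236.1])
(179, [16, 15], [388.0, 251.0], [29.6, 367.2])
(143, [14, 13], [269.0, 264.0], [37.2, 52.1])
```

```bash
python3 -m creep '[{"jaw":1,"travel":[-2,-10,0],"roll":0},{"jaw":1,"travel":[-3,-20,0],"roll":0},{"jaw":1,"travel":[-5,-32,0],"roll":0},{"jaw":1,"travel":[-6,-44,0],"roll":0},{"jaw":1,"travel":[-8,-56,0],"roll":0},{"jaw":1,"travel":[-9,-68,0],"roll":0},{"jaw":1,"travel":[-11,-80,0],"roll":0},{"jaw":1,"travel":[-12,-90,0],"roll":0},{"jaw":1,"travel":[-13,-98,0],"roll":0},{"jaw":1,"travel":[-13,-98,0],"roll":0},{"jaw":1,"travel":[-11,-82,20],"roll":0},{"jaw":1,"travel":[-10,-70,70],"roll":0}]'
python3 - <<'E'
from h import *
st();im,d=snap('scene','s5.png')
print(*flids(im),sep='\n')
print(world([-46,272]))
E
```

```text
time_s: 5.2
position: [0.565, -0.1578, 0.2457]
tool_rot: [[0.124, 0.992, -0.007], [0.992, -0.124, 0.004], [0.003, -0.008, -1.0]]
ft_force: [0.4, -0.3, 1.5]
grip_width: -0.0004
gripper_force: 0.0
5.2 pos [ 565.  -157.8  245.7] tray [37.4 16.6] yawerr -0.02 [ 0.4 -0.3  1.5] -0.0004205716516504502
(164, [16, 13], [335.0, 232.0], [-43.7, 236.1])
(181, [16, 15], [388.0, 251.0], [29.5, 367.4])
(156, [15, 13], [231.0, 267.0], [36.7, -46.9])
[513.8 105.9]
```

```bash
python3 -m creep '[{"jaw":1,"travel":[-5,30,0],"roll":0},{"jaw":1,"travel":[-13,70,0],"roll":0},{"jaw":1,"travel":[-21,115,0],"roll":0},{"jaw":1,"travel":[-29,160,0],"roll":0},{"jaw":1,"travel":[-37,205,0],"roll":0},{"jaw":1,"travel":[-45,250,0],"roll":0},{"jaw":1,"travel":[-50,275,0],"roll":0},{"jaw":1,"travel":[-50,275,-20],"roll":0},{"jaw":1,"travel":[-50,275,-50],"roll":0},{"jaw":1,"travel":[-50,275,-65],"roll":0},{"jaw":1,"travel":[-50,275,-70],"roll":0},{"jaw":1,"travel":[-50,275,-70],"roll":0}]'
python3 - <<'E'
from h import *
st();im,d=snap('scene','s6.png')
print(*flids(im),sep='\n')
E
```

```text
time_s: 6.45
position: [0.5155, 0.1165, 0.1781]
tool_rot: [[0.123, 0.992, -0.001], [0.992, -0.123, 0.0], [-0.0, -0.001, -1.0]]
ft_force: [0.9, -0.2, -0.0]
grip_width: -0.0003
gripper_force: 0.0
6.45 pos [515.5 116.5 178.1] tray [-45.6 282.7] yawerr 0.01 [ 0.9 -0.2 -0. ] -0.0002868969273424993
(137, [15, 12], [335.0, 232.0], [-43.1, 235.9])
(180, [16, 15], [388.0, 251.0], [29.5, 367.3])
(185, [16, 14], [231.0, 267.0], [36.2, -46.5])
```

Push C about 90 mm, then check.

```bash
python3 -m creep '[{"jaw":1,"travel":[0,-5,0],"roll":0},{"jaw":1,"travel":[0,-10,1],"roll":0},{"jaw":1,"travel":[-1,-16,2],"roll":0},{"jaw":1,"travel":[-2,-24,2],"roll":0},{"jaw":1,"travel":[-3,-32,2],"roll":0},{"jaw":1,"travel":[-4,-40,2],"roll":0},{"jaw":1,"travel":[-5,-48,2],"roll":0},{"jaw":1,"travel":[-6,-56,2],"roll":0},{"jaw":1,"travel":[-7,-64,2],"roll":0},{"jaw":1,"travel":[-8,-72,2],"roll":0},{"jaw":1,"travel":[-9,-80,2],"roll":0},{"jaw":1,"travel":[-10,-88,2],"roll":0}]'
python3 - <<'E'
from h import *
st();im,d=snap('scene','s7.png')
print(*flids(im),sep='\n')
c=cv2.resize(im[170:320,190:430],None,fx=3,fy=3,interpolation=cv2.INTER_CUBIC)
cv2.imwrite('pics/c7.png',c[:,:,::-1])
E
```

```text
time_s: 7.7
position: [0.5054, 0.0277, 0.1803]
tool_rot: [[0.124, 0.992, 0.0], [0.992, -0.124, -0.0], [-0.0, 0.0, -1.0]]
ft_force: [-0.6, 0.0, 0.5]
grip_width: -0.0001
gripper_force: 0.1
7.7 pos [505.4  27.7 180.3] tray [-44.6 193.3] yawerr -0.0 [-0.6  0.   0.5] -0.00012775906966559468
(138, [15, 12], [308.0, 235.0], [-43.7, 160.5])
(180, [16, 15], [388.0, 251.0], [29.5, 367.3])
(185, [16, 14], [231.0, 267.0], [36.2, -46.5])
```

View pics/c7.png

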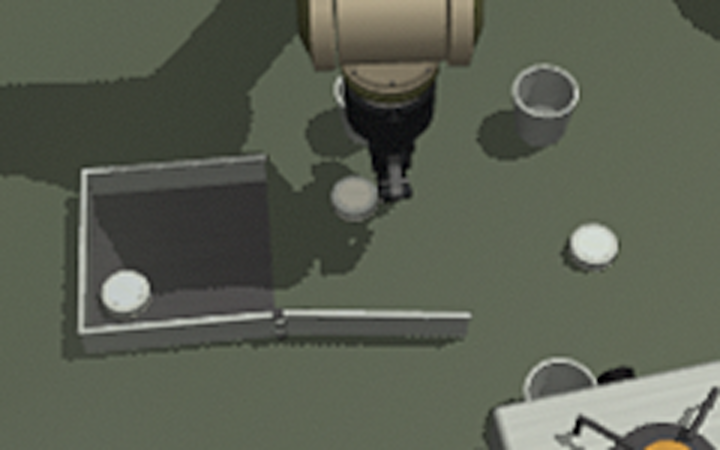

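Lid B is in the tray at crop (126,291) and lid C is straight ahead of the fingers at (354,197). I'll keep pushing.

```bash
python3 -m creep '[{"jaw":1,"travel":[-1,-8,0],"roll":0},{"jaw":1,"travel":[-2,-16,0],"roll":0},{"jaw":1,"travel":[-3,-24,0],"roll":0},{"jaw":1,"travel":[-4,-32,0],"roll":0},{"jaw":1,"travel":[-5,-40,0],"roll":0},{"jaw":1,"travel":[-6,-48,0],"roll":0},{"jaw":1,"travel":[-7,-56,0],"roll":0},{"jaw":1,"travel":[-8,-64,0],"roll":0},{"jaw":1,"travel":[-9,-72,0],"roll":0},{"jaw":1,"travel":[-10,-80,0],"roll":0},{"jaw":1,"travel":[-11,-88,0],"roll":0},{"jaw":1,"travel":[-12,-96,0],"roll":0}]'
python3 - <<'E'
from h import *
st();im,d=snap('scene','s8.png')
print(*flids(im),sep='\n')
E
```

```text
time_s: 8.95
position: [0.4934, -0.0684, 0.1803]
tool_rot: [[0.124, 0.992, 0.0], [0.992, -0.124, -0.0], [-0.0, 0.0, -1.0]]
ft_force: [-0.6, 0.2, 0.1]
grip_width: -0.0001
gripper_force: 0.1
8.95 pos [493.4 -68.4 180.3] tray [-44.7  96.6] yawerr -0.01 [-0.6  0.2  0.1] -9.415891465806355e-05
(137, [14, 12], [272.0, 238.0], [-43.7, 63.1])
(181, [16, 15], [388.0, 251.0], [29.5, 367.4])
(165, [15, 13], [231.0, 267.0], [37.6, -47.1])
```

```bash
python3 -m creep '[{"jaw":1,"travel":[-1,-10,0],"roll":0},{"jaw":1,"travel":[-3,-22,0],"roll":0},{"jaw":1,"travel":[-4,-34,0],"roll":0},{"jaw":1,"travel":[-6,-46,0],"roll":0},{"jaw":1,"travel":[-7,-58,0],"roll":0},{"jaw":1,"travel":[-9,-70,0],"roll":0},{"jaw":1,"travel":[-10,-82,0],"roll":0},{"jaw":1,"travel":[-12,-94,0],"roll":0},{"jaw":1,"travel":[-13,-106,0],"roll":0},{"jaw":1,"travel":[-13,-106,0],"roll":0},{"jaw":1,"travel":[-11,-90,20],"roll":0},{"jaw":1,"travel":[-10,-78,70],"roll":0}]'
python3 - <<'E'
from h import *
st();im,d=snap('scene','s9.png')
print(*flids(im),sep='\n')
print(world([28,412]))
E
```

```text
time_s: 10.2
position: [0.4829, -0.1454, 0.247]
tool_rot: [[0.124, 0.992, -0.007], [0.992, -0.124, 0.004], [0.003, -0.007, -1.0]]
ft_force: [0.7, -0.6, 0.6]
grip_width: -0.0001
gripper_force: 0.0
10.2 pos [ 482.9 -145.4  247. ] tray [-45.5  18.9] yawerr -0.04 [ 0.7 -0.6  0.6] -9.661555342835038e-05
(142, [15, 12], [232.0, 241.0], [-43.1, -45.5])
(180, [16, 15], [388.0, 251.0], [29.5, 367.3])
(174, [16, 14], [232.0, 267.0], [37.1, -45.8])
[604.5 235.7]
```

```bash
python3 -m creep '[{"jaw":1,"travel":[10,32,0],"roll":0},{"jaw":1,"travel":[23,74,0],"roll":0},{"jaw":1,"travel":[37,118,0],"roll":0},{"jaw":1,"travel":[51,162,0],"roll":0},{"jaw":1,"travel":[65,206,0],"roll":0},{"jaw":1,"travel":[79,250,0],"roll":0},{"jaw":1,"travel":[93,294,0],"roll":0},{"jaw":1,"travel":[107,338,0],"roll":0},{"jaw":1,"travel":[117,372,0],"roll":0},{"jaw":1,"travel":[121,382,0],"roll":0},{"jaw":1,"travel":[121,382,-20],"roll":0},{"jaw":1,"travel":[121,382,-50],"roll":0}]'
python3 -m creep '[{"jaw":1,"travel":[0,0,-12],"roll":0},{"jaw":1,"travel":[0,-2,-20],"roll":0},{"jaw":1,"travel":[0,-7,-20],"roll":0},{"jaw":1,"travel":[-1,-13,-20],"roll":0},{"jaw":1,"travel":[-2,-20,-20],"roll":0},{"jaw":1,"travel":[-3,-28,-20],"roll":0},{"jaw":1,"travel":[-4,-36,-20],"roll":0},{"jaw":1,"travel":[-5,-44,-20],"roll":0},{"jaw":1,"travel":[-6,-52,-20],"roll":0},{"jaw":1,"travel":[-7,-60,-20],"roll":0},{"jaw":1,"travel":[-8,-68,-20],"roll":0},{"jaw":1,"travel":[-9,-76,-20],"roll":0}]'
python3 - <<'E'
from h import *
st();im,d=snap('scene','s10.png')
print(*flids(im),sep='\n')
E
```

```text
time_s: 11.45
position: [0.6047, 0.2361, 0.1997]
tool_rot: [[0.123, 0.992, 0.004], [0.992, -0.123, 0.001], [0.001, 0.004, -1.0]]
ft_force: [0.3, -0.1, -0.3]
grip_width: -0.0002
gripper_force: 0.0
time_s: 12.65
position: [0.5954, 0.1593, 0.1789]
tool_rot: [[0.124, 0.992, -0.0], [0.992, -0.124, -0.0], [-0.0, -0.0, -1.0]]
ft_force: [0.4, 0.1, 0.6]
grip_width: -0.0001
gripper_force: 0.1
12.65 pos [595.4 159.3 178.9] tray [ 28.4 335.1] yawerr -0.01 [0.4 0.1 0.6] -0.00011371907458380578
(169, [16, 13], [232.0, 241.0], [-43.7, -45.7])
(148, [14, 13], [364.0, 253.0], [29.3, 302.9])
(185, [16, 14], [231.0, 267.0], [36.2, -46.5])
```

```bash
python3 -m creep '[{"jaw":1,"travel":[-1,-8,0],"roll":0},{"jaw":1,"travel":[-2,-17,0],"roll":0},{"jaw":1,"travel":[-3,-26,0],"roll":0},{"jaw":1,"travel":[-4,-35,0],"roll":0},{"jaw":1,"travel":[-5,-44,0],"roll":0},{"jaw":1,"travel":[-7,-53,0],"roll":0},{"jaw":1,"travel":[-8,-62,0],"roll":0},{"jaw":1,"travel":[-9,-71,0],"roll":0},{"jaw":1,"travel":[-10,-80,0],"roll":0},{"jaw":1,"travel":[-11,-89,0],"roll":0},{"jaw":1,"travel":[-12,-98,0],"roll":0},{"jaw":1,"travel":[-13,-107,0],"roll":0}]'
python3 - <<'E'
from h import *
st();im,d=snap('scene','s11.png')
print(*flids(im),sep='\n')
E
```

```text
time_s: 13.9
position: [0.5824, 0.0522, 0.179]
tool_rot: [[0.124, 0.992, 0.0], [0.992, -0.124, -0.0], [-0.0, 0.0, -1.0]]
ft_force: [0.6, -0.2, -0.6]
grip_width: -0.0
gripper_force: 0.1
13.9 pos [582.4  52.2 179. ] tray [ 28.7 227.2] yawerr -0.01 [ 0.6 -0.2 -0.6] -4.593610967532395e-05
(146, [15, 12], [231.0, 241.0], [-42.5, -46.6])
(151, [15, 13], [323.0, 257.0], [30.3, 194.4])
(184, [16, 14], [231.0, 267.0], [36.1, -46.6])
```

```bash
python3 -m creep '[{"jaw":1,"travel":[0.5,4,0],"roll":0},{"jaw":1,"travel":[3,3,0],"roll":0},{"jaw":1,"travel":[2,-5,0],"roll":0},{"jaw":1,"travel":[1,-14,0],"roll":0},{"jaw":1,"travel":[0,-23,0],"roll":0},{"jaw":1,"travel":[-1,-32,0],"roll":0},{"jaw":1,"travel":[-2,-41,0],"roll":0},{"jaw":1,"travel":[-3,-50,0],"roll":0},{"jaw":1,"travel":[-4,-59,0],"roll":0},{"jaw":1,"travel":[-6,-68,0],"roll":0},{"jaw":1,"travel":[-7,-77,0],"roll":0},{"jaw":1,"travel":[-8,-86,0],"roll":0}]'
python3 - <<'E'
from h import *
st();im,d=snap('scene','s12.png')
print(*flids(im),sep='\n')
E
```

```text
time_s: 15.15
position: [0.5744, -0.0338, 0.1789]
tool_rot: [[0.124, 0.992, -0.0], [0.992, -0.124, -0.0], [-0.0, -0.0, -1.0]]
ft_force: [-1.0, -0.2, -1.0]
grip_width: -0.0001
gripper_force: 0.0
15.15 pos [574.4 -33.8 178.9] tray [ 31.4 140.9] yawerr -0.0 [-1.  -0.2 -1. ] -0.00010049686355449639
(139, [14, 12], [232.0, 241.0], [-42.9, -45.9])
(151, [15, 13], [290.0, 260.0], [30.7, 108.0])
(155, [15, 13], [231.0, 267.0], [36.8, -47.1])
```

```bash
python3 -m creep '[{"jaw":1,"travel":[-1,-9,0],"roll":0},{"jaw":1,"travel":[-2,-19,0],"roll":0},{"jaw":1,"travel":[-4,-30,0],"roll":0},{"jaw":1,"travel":[-5,-41,0],"roll":0},{"jaw":1,"travel":[-7,-52,0],"roll":0},{"jaw":1,"travel":[-8,-63,0],"roll":0},{"jaw":1,"travel":[-9,-74,0],"roll":0},{"jaw":1,"travel":[-11,-86,0],"roll":0},{"jaw":1,"travel":[-12,-97,0],"roll":0},{"jaw":1,"travel":[-12,-97,0],"roll":0},{"jaw":1,"travel":[-10,-81,20],"roll":0},{"jaw":1,"travel":[-9,-70,70],"roll":0}]'
python3 - <<'E'
from h import *
st();im,d=snap('scene','s13.png')
print(*flids(im),sep='\n')
print(onplane('scene',[[190+470/3,170+315/3],[190+279/3,170+312/3]],.038)*1000, [tray(p[:2]*1000) for p in onplane('scene',[[190+470/3,170+315/3],[190+279/3,170+312/3]],.038)])
E
```

```text
time_s: 16.4
position: [0.5649, -0.1026, 0.2453]
tool_rot: [[0.124, 0.992, -0.008], [0.992, -0.124, 0.003], [0.002, -0.008, -1.0]]
ft_force: [0.4, 0.4, 0.5]
grip_width: -0.0002
gripper_force: 0.0
16.4 pos [ 564.9 -102.6  245.3] tray [30.5 71.4] yawerr -0.03 [0.4 0.4 0.5] -0.00021495768465294748
(150, [15, 12], [232.0, 241.0], [-43.0, -45.2])
(159, [16, 13], [252.0, 263.0], [30.4, 8.6])
(153, [15, 13], [231.0, 267.0], [36.7, -47.2])
[[659.53640705  62.07641771  38.        ]
 [621.00733956 -93.74873388  38.        ]] [array([104.1, 246.5]), array([85.1, 87.1])]
```

```bash
python3 - <<'E'
from h import *
H=np.array([83,85]);r=115
def fp(th,e=0):
    u=np.array([-np.cos(th),np.sin(th)]);n=np.array([np.sin(th),np.cos(th)])
    h=14.5*abs(n[0])+12*abs(n[1])+1.5+e
    return world(H+r*u+h*n)
s=fp(1.69,12);print('start',s,'from cur',s-[565.4,-103.8])
for d in range(100,-5,-5):print(d,np.round(fp(np.radians(d))-s))
E
```

```text
start [674.8   8.9] from cur [109.4 112.7]
100 [-5.  0.]
95 [-15.   4.]
90 [-26.   8.]
85 [-35.  10.]
80 [-44.  11.]
75 [-54.  12.]
70 [-63.  12.]
65 [-73.  11.]
60 [-82.   9.]
55 [-92.   7.]
50 [-102.    3.]
45 [-111.   -1.]
40 [-120.   -7.]
35 [-128.  -13.]
30 [-136.  -20.]
25 [-144.  -28.]
20 [-150.  -36.]
15 [-156.  -46.]
10 [-161.  -56.]
5 [-165.  -66.]
0 [-169.  -77.]
```

```bash
python3 -m creep '[{"jaw":1,"travel":[20,22,5],"roll":0},{"jaw":1,"travel":[50,52,5],"roll":0},{"jaw":1,"travel":[80,82,5],"roll":0},{"jaw":1,"travel":[102,106,5],"roll":0},{"jaw":1,"travel":[109,113,5],"roll":0},{"jaw":1,"travel":[109,113,0],"roll":0},{"jaw":1,"travel":[109,113,-25],"roll":0},{"jaw":1,"travel":[109,113,-50],"roll":0},{"jaw":1,"travel":[109,113,-64],"roll":0},{"jaw":1,"travel":[109,113,-64],"roll":0}]'
python3 - <<'E'
from h import *
st();im,d=snap('scene')
c=cv2.resize(im[170:320,190:430],None,fx=3,fy=3,interpolation=cv2.INTER_CUBIC)
cv2.imwrite('pics/c14.png',c[:,:,::-1])
E
```

```text
time_s: 17.45
position: [0.6736, 0.0088, 0.1817]
tool_rot: [[0.125, 0.992, -0.004], [0.992, -0.125, 0.001], [0.0, -0.004, -1.0]]
ft_force: [-0.4, 0.1, 0.5]
grip_width: -0.0001
gripper_force: 0.0
17.45 pos [673.6   8.8 181.7] tray [124.6 195.4] yawerr -0.07 [-0.4  0.1  0.5] -5.761228173301548e-05
```

View pics/c14.png

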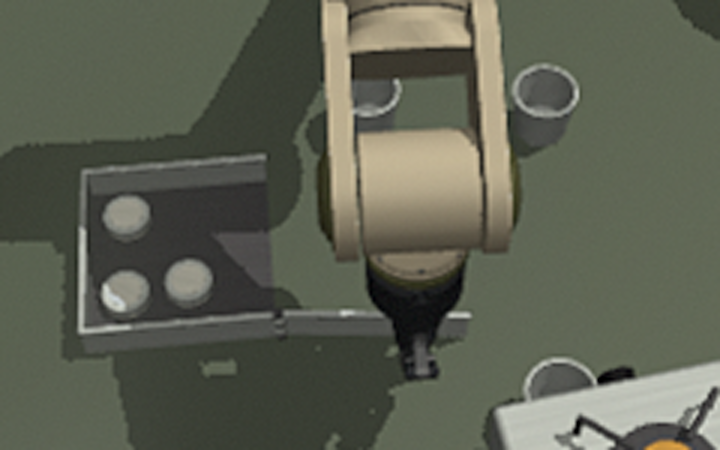

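All three lids lie in the tray at crop (126,216), (126,292) and (188,281). The fingers are down on the flap's outer side at (420,365), so I'll push it along its arc.

```bash
python3 -m creep '[{"jaw":1,"travel":[-6,0,0],"roll":0},{"jaw":1,"travel":[-15,4,0],"roll":0},{"jaw":1,"travel":[-26,8,0],"roll":0},{"jaw":1,"travel":[-35,10,0],"roll":0},{"jaw":1,"travel":[-44,11,0],"roll":0},{"jaw":1,"travel":[-54,12,0],"roll":0},{"jaw":1,"travel":[-63,12,0],"roll":0},{"jaw":1,"travel":[-73,11,0],"roll":0},{"jaw":1,"travel":[-82,9,0],"roll":0},{"jaw":1,"travel":[-92,7,0],"roll":0},{"jaw":1,"travel":[-102,3,0],"roll":0},{"jaw":1,"travel":[-111,-1,0],"roll":0}]'
python3 -m creep '[{"jaw":1,"travel":[-9,-6,0],"roll":0},{"jaw":1,"travel":[-17,-12,0],"roll":0},{"jaw":1,"travel":[-25,-19,0],"roll":0},{"jaw":1,"travel":[-33,-27,0],"roll":0},{"jaw":1,"travel":[-39,-35,0],"roll":0},{"jaw":1,"travel":[-45,-45,0],"roll":0},{"jaw":1,"travel":[-50,-55,0],"roll":0},{"jaw":1,"travel":[-54,-63,0],"roll":0},{"jaw":1,"travel":[-57,-69,0],"roll":0},{"jaw":1,"travel":[-57,-72,0],"roll":0}]'
python3 - <<'E'
from h import *
st();im,d=snap('scene')
c=cv2.resize(im[170:320,190:430],None,fx=3,fy=3,interpolation=cv2.INTER_CUBIC)
cv2.imwrite('pics/c15.png',c[:,:,::-1])
E
```

```text
time_s: 18.7
position: [0.5627, 0.0084, 0.184]
tool_rot: [[0.124, 0.992, 0.0], [0.992, -0.124, -0.0], [0.0, 0.0, -1.0]]
ft_force: [1.0, 0.7, 0.0]
grip_width: -0.0004
gripper_force: 0.3
time_s: 19.7
position: [0.5061, -0.0639, 0.1837]
tool_rot: [[0.124, 0.992, -0.001], [0.992, -0.124, 0.0], [0.0, -0.001, -1.0]]
ft_force: [-0.2, 1.2, 0.2]
grip_width: -0.0001
gripper_force: 0.2
19.7 pos [506.1 -63.9 183.7] tray [-32.6 102.6] yawerr -0.04 [-0.2  1.2  0.2] -8.250957721196034e-05
```

View pics/c15.png

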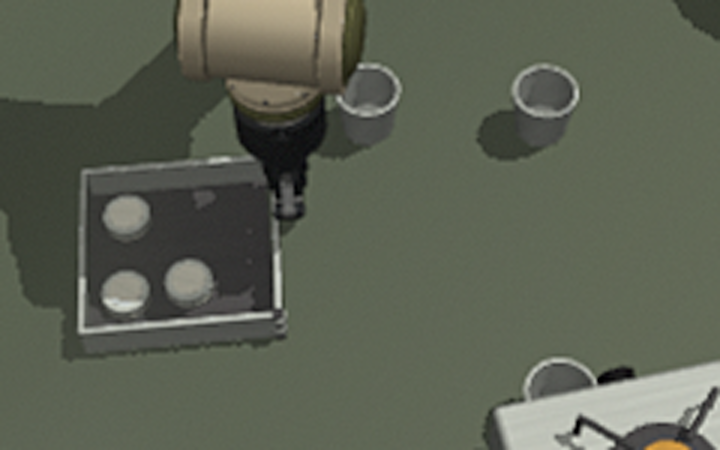

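The flap is almost shut, running from crop (280,315) to about (270,180). I'll press gently until the force rises at the stop.

```bash
python3 -m creep '[{"jaw":1,"travel":[0,-1,0],"roll":0},{"jaw":1,"travel":[0,-2,0],"roll":0},{"jaw":1,"travel":[0,-3,0],"roll":0},{"jaw":1,"travel":[0,-3,0],"roll":0}]'; python3 -m creep '[{"jaw":1,"travel":[0,-1,0],"roll":0},{"jaw":1,"travel":[0,-1,0],"roll":0}]'; python3 -m creep '[{"jaw":1,"travel":[0,-1,0],"roll":0},{"jaw":1,"travel":[0,-1,0],"roll":0}]'
```

```text
time_s: 20.15
position: [0.5065, -0.0662, 0.1838]
tool_rot: [[0.123, 0.992, 0.0], [0.992, -0.123, -0.0], [-0.0, 0.0, -1.0]]
ft_force: [0.2, -0.2, 0.5]
grip_width: 0.0005
gripper_force: 0.0
time_s: 20.35
position: [0.5065, -0.0673, 0.1838]
tool_rot: [[0.124, 0.992, 0.0], [0.992, -0.124, -0.0], [-0.0, 0.0, -1.0]]
ft_force: [1.2, 0.5, -0.3]
grip_width: 0.0002
gripper_force: 0.1
time_s: 20.55
position: [0.5064, -0.0681, 0.1838]
tool_rot: [[0.124, 0.992, -0.0], [0.992, -0.124, 0.001], [0.001, -0.0, -1.0]]
ft_force: [-0.5, 3.9, 0.1]
grip_width: -0.0002
gripper_force: 1.7
```

```bash
python3 -m creep '[{"jaw":1,"travel":[0,-1,0],"roll":0},{"jaw":1,"travel":[0,-1,0],"roll":0},{"jaw":1,"travel":[0,-1,0],"roll":0}]'; python3 -m creep '[{"jaw":1,"travel":[1,4,0],"roll":0},{"jaw":1,"travel":[2,12,0],"roll":0},{"jaw":1,"travel":[4,25,0],"roll":0},{"jaw":1,"travel":[5,32,20],"roll":0},{"jaw":1,"travel":[5,36,60],"roll":0},{"jaw":1,"travel":[5,40,105],"roll":0},{"jaw":1,"travel":[-10,70,140],"roll":0},{"jaw":1,"travel":[-25,110,160],"roll":0},{"jaw":1,"travel":[-40,155,170],"roll":0},{"jaw":1,"travel":[-50,190,170],"roll":0},{"jaw":1,"travel":[-55,205,170],"roll":0},{"jaw":1,"travel":[-55,205,170],"roll":0}]'
python3 - <<'E'
from h import *
st();im,d=snap('scene');t,_=snap('top')
print(*flids(im),sep='\n')
o=np.hstack([cv2.resize(a,None,fx=2,fy=2,interpolation=cv2.INTER_CUBIC) for a in(im[170:320,200:400],t[150:300,240:440])])
cv2.imwrite('pics/c16.png',o[:,:,::-1])
E
```

```text
time_s: 20.85
position: [0.5064, -0.0684, 0.1837]
tool_rot: [[0.124, 0.992, -0.0], [0.992, -0.124, 0.002], [0.002, -0.0, -1.0]]
ft_force: [0.5, 9.7, 1.1]
grip_width: -0.0001
gripper_force: 4.8
time_s: 22.05
position: [0.4504, 0.1379, 0.3539]
tool_rot: [[0.12, 0.993, 0.0], [0.993, -0.12, 0.0], [0.0, 0.0, -1.0]]
ft_force: [-0.5, -0.9, -0.3]
grip_width: 0.0002
gripper_force: 0.0
22.05 pos [450.4 137.9 353.9] tray [-112.9  295.9] yawerr 0.2 [-0.5 -0.9 -0.3] 0.0002229717873630512
(158, [16, 13], [231.0, 241.0], [-43.3, -46.8])
(185, [16, 14], [252.0, 263.0], [30.1, 8.6])
(185, [16, 14], [231.0, 267.0], [36.2, -46.5])
```

View pics/c16.png

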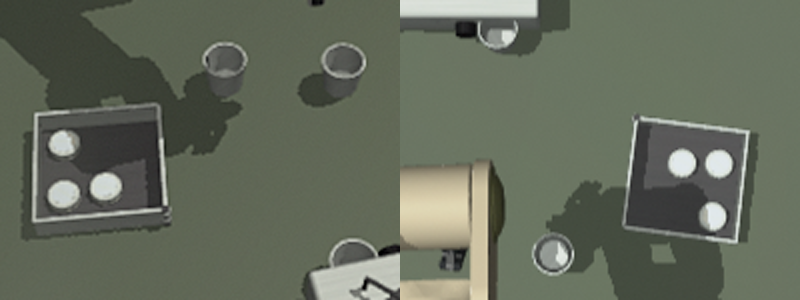

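The flap is shut across the mouth, at (160,105) to (168,212) on the left and (627,225) to (635,118) on the right. All three lids are inside, the cups haven't moved and the arm is clear.

```bash
python3 -c "
from rig import close_job
print(close_job())"
```

```text
the job is handed in; nothing more can be done
None
```

I swept all three lids into the tray with closed fingers, pushed the flap shut against its stop, drew the arm clear and handed the job in at about 22 s of the 72 s limit.

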